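Wind back a ratchet mould press

ROBOT

A 6-joint arm with a two-finger parallel gripper is mounted at the origin on the work surface; the furniture and walls round the work are solid. World frame = base frame: x ahead of the robot, y to its left, z up, the work surface at z = 0. Lengths are in mm, angles in rad, forces in N, time in s.
With the tool pointing down it reaches from about 350 to 875 mm from the base axis. Payload 4.2 kg.
Tool frame: the origin (TCP) lies on the mounting face of the last link; the fingertips stand 173 mm ahead of it and the grasp point (between the pads) lies 155 mm ahead of it; z points along the fingers, y is the direction in which the jaws open and shut (so a half turn about z gives the same grasp; the last joint's range is limited). The gripper opens to 85 mm and grips with 20 to 120 N. Pads are 22 mm wide; open, the fingers measure 114 mm over their backs; the gripper's body (76 mm by 85 mm) begins 54 mm behind the grasp point. The pads swing forward as they close: fully open they stand 13 mm farther back than shut.
Start: joints at [-1.037, 0.385, 0.008, 0, -1.194, -0.259], TCP at [169.613, -601.524, 404.712] pointing down, gripper open.
Joint ranges: [-3.14, 3.14], [-1.21, 2.06], [-1.07, 1.41], [-3.16, 2.05], [-2.99, -0.16], [-3.1, 3.1]. Speed limits (rad/s): [2.79, 2.79, 3.14, 3.14, 3.14, 3.14].

INTERFACE

Orientations are given as a unit quaternion [x, y, z, w].
In Python, from bench import arm gives the robot as it stands. The module is installed in compiled form; this text tells all that it offers.
- The arm moves only by the tool play_rows, never from a script. Its argument "moves" is a list of rows, each a list of 3 entries, a list of its own where there are three numbers: the shift along the world's x, y, z in units of 30 cm (1.0 is 30 cm), then the turn about the world's z in units of 30 degrees (1.0 is 30 degrees), then the gripper's target within -1 to 1 (shut at 1, half-way at 0, fully open at -1). In form: [[[x, y, z], turn, jaw], ...]. A call has 1 to 12 rows; each row is the pose to reach, as a shift and turn from the pose measured when the call began; what a row does not reach only later rows make up. A row lasts 1/8 s, in which the tool goes at most 62.5 mm and 10.7 degrees, less where a joint would pass 70% of its speed; a pose out of reach is approached as far as the arm can. A call with a number of a shift or a turn outside -1 to 1 is refused whole. A call with a gripper value outside its range is refused whole. The fingers move at their own pace and stop on an object; the grip force is fixed at half the most. Time passes only in rows, so rows that repeat a pose let the fingers close. It gives the time, the measured TCP pose, the force and the opening at its end, in the units of the state.
- arm.read_state(): the state, without advancing time (a new reading comes with each control period).
- arm.get_image(name): name is "side" or "top"; returns a dict with "pixels" (480x640x3 uint8, red, green, blue), "vfov" (degrees; the focal length in pixels is half the picture's height over the tangent of half this angle, whatever the lens; pixels are square), "cx", "cy" (the principal point, pixels), "xyz" and "rotation" of the camera in the world. Camera axes: x right, y up, looking along -z (the intrinsics and any distortion apply to the point x, -y, -z); pixel columns grow to the right and rows downward; lengths in mm; the calibration is good to about 2 mm. A picture is of the moment at which its call begins. There is no depth.
- arm.job_done(): hands the job in, once; it reports no verdict.
Trained networks look in a picture, given as the dict that the camera call returned (one of the last four; its "shot" number tells which), for a name from the list of things; names that differ only in an ending like _2 or _b are one class to them, and where a whole thing is asked for, a point or a joint stands for the part that bears it (a point fixed in the world has none). Each returns a list of dicts, best first, with "conf" (0 to 1); they miss things now and then, are a little off and sometimes report something else, mostly with a low value. They report only what shows in the picture. A call takes as long as a camera call.
- arm.look_for(name, picture): "centre" ([x, y, z] in mm, in world coordinates, good to about 4 mm: the middle of the surface that is visible of it).
The state is a dict: "clock": time; "joints": joint angles; "joint_vel": joint speeds; "joint_efforts": joint torques, N m; "position": TCP position; "ee_rot": TCP orientation; "contact_force": force on the tool from outside, world axes, zero at the start; "wrist_torque": the same for the moment, N m; "gripper_width": finger opening in mm.
Only numpy, scipy, OpenCV 4.12 (cv2) and the standard library are available. Lean on these libraries where they do the work, as an engineer would, in place of code of your own. Each camera call takes 0.05 s, during which the arm holds its last target.

TASK

The mould press on the table is screwed down and its ratchet is set to tighten. Flip the small direction lever on top of the ratchet head fully over to its other side (anticlockwise seen from above), then swing the long handle to and fro by its black knob so that it winds the screw back anticlockwise, until you feel the screw come up snug against its rubber stop. Do not screw the press any tighter, do not force it against the stop, leave the things around it where they are, and let go at the end.

Things in the scene. Friction and masses are not known exactly. Their poses are not given: they have to be found in the camera images.
- screw_axis (a point): Point on the vertical screw axis of the press, 168 mm above the table, just over the flat top of the round ratchet head (head: 94 mm diameter, top 166 mm above the table). Beware: a fixed, stiff air hose rises beside the grey pail, at (x, y, z) about (0.25, -0.15, 0.19), (0.29, -0.19, 0.30), (0.40, -0.255, 0.60), (0.47, -0.28, 1.02) m, between the right of the table and the press: swing the arm past it raised and drawn back.
- handle (a joint): Angle of the long ratchet handle, rad, positive anticlockwise seen from above. Limited to -0.6..0.6. 1 to 2 N at the knob moves it freely; 4 to 6 N when it is driving the screw.
- knob_center (a point): Centre of the upright black knob at the end of the handle, 140 mm from the screw axis, 182 mm above the table. Knob: 26 mm diameter, from 161 to 203 mm above the table; it spins freely on its pin. The handle bar (16 mm wide) lies below it, its top at 158 mm.
- lever (a joint): Angle of the direction lever relative to the handle, rad, positive anticlockwise from above. Stops at -0.6, 0.6. Negative end (start): the handle drives the screw clockwise (tightens), clicks freely anticlockwise. Positive end, above 0.5: it drives the screw anticlockwise (loosens), clicks freely clockwise. Between, the ratchet slips or jams. Stays where left; about 2 N at its fin moves it.
- lever_fin (a point): Centre of the upright fin of the direction lever, 40 mm from the screw axis on the side away from the handle, 186 mm above the table. Fin: 9 mm wide across the push direction, 14 mm along the lever, top at 200 mm; the lever's arm is below 173 mm.
- screw: The press screw with its ratchet wheel, 16 teeth (0.39 rad each: that much of a stroke can be idle before a tooth is caught). Its origin is on the screw axis at table height; it turns about the vertical, anticlockwise to loosen. It carries a lug 36 mm from the axis, between bridge and head. It stays where it is left.
- stop_bracket: Plate with the rubber stop for the screw's lug; origin on the screw axis at table height. Where the stop is set is unknown: it is met after 0.5 to 1.4 rad of loosening (1 to 4 strokes). With the rubber's give, the knob travels 1 to 2 mm per N beyond contact. Snug: 3 to 17 N at the knob on top of the driving force; over 18 N on top of it is forcing.
- platen_top (a point): A point on the top face of the platen, the 78 x 78 mm steel plate that the screw presses on the mould. It rises 6 mm per rad of loosening; 67.6 to 68.8 mm above the table at the start. The press is a fixed steel frame: base plate 130 x 160 mm, two posts, a bridge, a 100 x 104 mm mould under the platen.
- dessert_cup_mid (a point): Centre of a filled dessert cup, 71 mm diameter, 34 mm high. Bystander.
- nozzle_mid (a point): Centre of a steel piping nozzle, 30 mm diameter, 44 mm high. Bystander.
- sugar_shaker_mid (a point): Centre of a grey sugar shaker, 71 mm diameter, 123 mm high. Bystander.

How it is judged:
By the outcome, as a careful person would: the job done as asked, in the order asked, and still so for the second after the job is handed in, with the robot touching nothing.
It also fails if it takes over 72 s, if anything falls off the work surface, if the arm or the gripper's body presses on something with over 40 N, if the wrist force passes 120 N, or if a joint passes its speed limit or range.

## Working session

There is one attempt and no reset: what is moved stays moved. The work goes in short steps, Python scripts to look and compute and a tool call to move; the robot and the scene stay as the last step left them, time stands still between calls to the robot, and variables do not carry over. Pictures are saved under pics/ and viewed, and the job is handed in when it is done.

Besides the shell and the picture viewer there is one more tool, called after ">>>" as name(argument=value, ...) on one line, values as JSON. play_rows: Moves the arm, as the interface text tells. Shifts and turns lie within -1 to 1; 1 stands for 30 cm of shift or 30 degrees of turn. Its arguments: {"type":"object","properties":{"moves":{"type":"array"}},"required":["moves"]}

```bash
mkdir -p pics; cat > h.py <<'E'
from bench import arm
import numpy as np, cv2
def snap(n,tag):
    im=arm.get_image(n); cv2.imwrite(f"pics/{tag}.png",im["pixels"][:,:,::-1]); return im
def proj(im,p):
    R=np.array(im["rotation"]);
    if R.shape!=(3,3):
        from scipy.spatial.transform import Rotation as Ro; R=Ro.from_quat(R.ravel()).as_matrix()
    c=R.T@(np.array(p,float)-np.array(im["xyz"])); f=240/np.tan(np.radians(im["vfov"])/2)
    return im["cx"]+f*c[0]/-c[2], im["cy"]-f*c[1]/-c[2]
def back(im,u,v,z):
    R=np.array(im["rotation"])
    if R.shape!=(3,3):
        from scipy.spatial.transform import Rotation as Ro; R=Ro.from_quat(R.ravel()).as_matrix()
    f=240/np.tan(np.radians(im["vfov"])/2)
    d=R@np.array([(u-im["cx"])/f,-(v-im["cy"])/f,-1]); o=np.array(im["xyz"]); return o+d*(z-o[2])/d[2]
E
python3 - <<'E'
from h import *
for n in("top","side"):
    im=snap(n,n+"0"); print({k:v for k,v in im.items() if k!="pixels"})
    for t in "screw_axis handle knob_center lever lever_fin screw stop_bracket platen_top dessert_cup_mid nozzle_mid sugar_shaker_mid".split():
        r=arm.look_for(t,im); print(t,[(np.round(q["centre"],1).tolist(),round(q["conf"],2)) for q in r[:2]])
print(arm.read_state())
E
```

```text
{'vfov': 47.49848558008287, 'cx': 316.45758521575397, 'cy': 237.39194375795438, 'xyz': array([ 116.75006942,  134.8870627 , 1304.01533406]), 'rotation': array([ 0.11910342, -0.07804914, -0.5223429 ,  0.84076192]), 'shot': 1}
screw_axis [([482.7, 308.5, 122.5], 0.77), ([499.3, 306.2, 164.1], 0.5)]
handle [([501.7, 305.5, 164.8], 0.72)]
knob_center []
lever [([513.6, 320.5, 170.9], 0.6)]
lever_fin [([515.3, 319.7, 174.7], 0.82), ([354.7, 200.2, 18.8], 0.7)]
screw []
stop_bracket []
platen_top [([483.5, 313.1, 69.5], 0.59)]
dessert_cup_mid [([532.9, 38.6, 26.2], 0.58)]
nozzle_mid [([355.6, 201.6, 15.2], 0.63)]
sugar_shaker_mid [([455.4, 512.5, 114.3], 0.89)]
{'vfov': 46.373248990257984, 'cx': 316.1245673522848, 'cy': 229.66088567965372, 'xyz': array([1107.18014365,  310.04578646,  835.395064  ]), 'rotation': array([0.26403358, 0.27236529, 0.67459575, 0.63326455]), 'shot': 2}
screw_axis [([531.5, 310.4, 82.7], 0.73), ([551.4, 314.4, 134.8], 0.62)]
handle [([513.2, 310.5, 165.1], 0.93)]
knob_center [([403.6, 246.6, 188.2], 0.66)]
lever [([517.3, 320.4, 174.0], 0.9)]
lever_fin [([522.9, 32
[... 313 characters left out ...]
clock': 1.2, 'joints': array([-1.03742140e+00,  3.84698638e-01,  7.87567318e-03, -1.20542147e-05,
       -1.19398132e+00, -2.58611229e-01]), 'joint_vel': array([ 0.00033469, -0.00010716, -0.00089417, -0.00090402,  0.00171608,
        0.00014319]), 'joint_efforts': array([-2.27716910e-04, -3.92098117e+01,  1.88620609e+01,  4.19081077e+00,
       -3.90894611e-04,  3.35409823e-06]), 'position': array([ 169.5987781 , -601.52233873,  404.70156726]), 'ee_rot': array([-1.36947906e-01,  9.90578251e-01,  5.83069708e-06,  3.63662519e-06]), 'contact_force': array([-0.04001213, -0.76859095, -0.63501595]), 'wrist_torque': array([ 0.00608427,  0.00587158, -0.02956372]), 'gripper_width': 85.83481752543699}
```

View pics/top0.png

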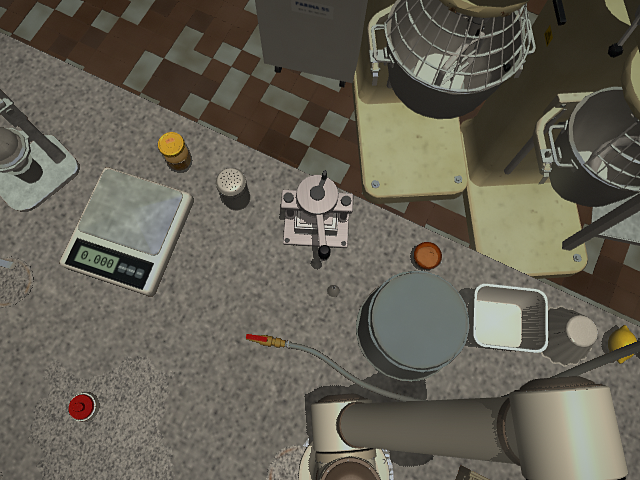

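View pics/side0.png

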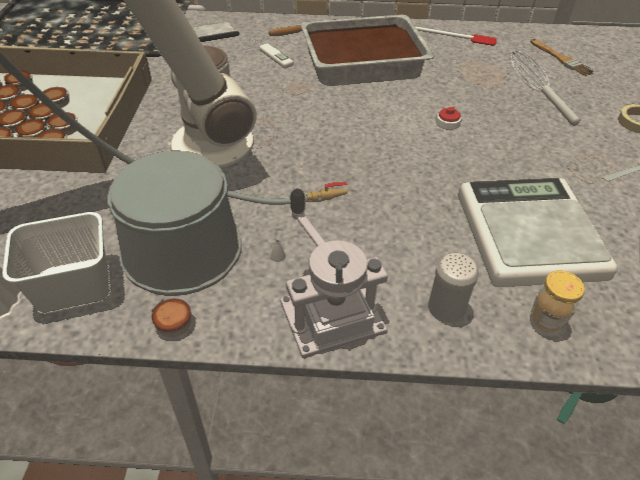

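The top view shows the press head at about (318,194), the knob at (324,252) and the lever at (323,178). The side view shows the head at (338,264), the knob at (297,202) and the lever at (338,265). I'll zoom in on both.

```bash
python3 - <<'E'
import cv2
a=cv2.imread("pics/top0.png")[150:270,260:380]; b=cv2.imread("pics/side0.png")[180:340,260:400]
cv2.imwrite("pics/t0z.png",cv2.resize(a,(600,600),interpolation=cv2.INTER_CUBIC)); cv2.imwrite("pics/s0z.png",cv2.resize(b,None,fx=3.75,fy=3.75,interpolation=cv2.INTER_CUBIC))
E
```

```text
(no output)
```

View pics/t0z.png

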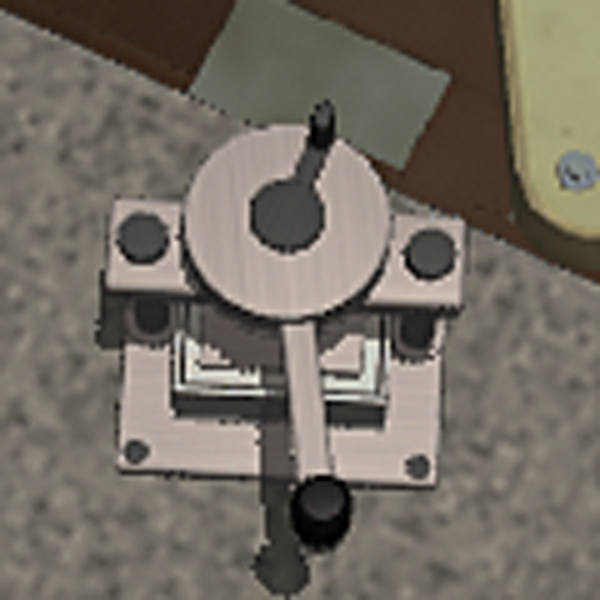

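View pics/s0z.png

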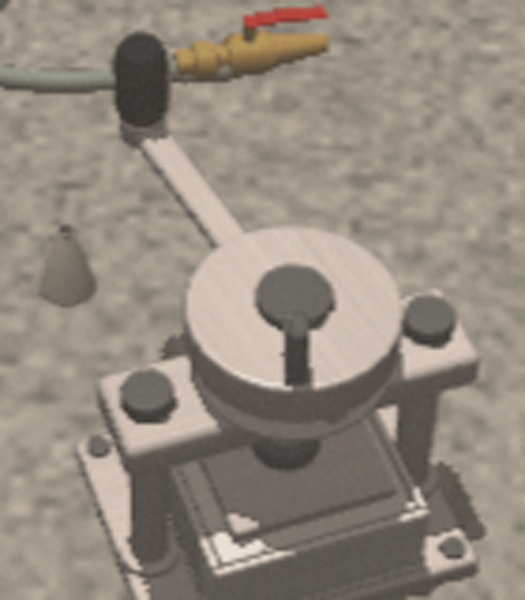

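```bash
python3 - <<'E'
from h import *
t=arm.get_image("top"); s=arm.get_image("side")
Z=lambda u,v:(260+u/5,150+v/5)
S=lambda u,v:(260+u/3.75,180+v/3.75)
for n,a,b,z in [("head",(288,222),(293,310),166),("hub",(288,215),(294,297),173),("knobtop",(322,497),(140,48),203),("fintop",(322,106),(297,325),200),("postL",(142,237),(430,318),None),("postR",(430,252),(148,394),None)]:
    z=z or 160
    print(n,back(t,*Z(*a),z).round(1),back(s,*S(*b),z).round(1))
E
```

```text
head [510.6 317.5 166. ] [519.1 318.1 166. ]
hub [511.1 317.9 173. ] [517.9 318.2 173. ]
knobtop [394.  244.7 203. ] [399.3 243.8 203. ]
fintop [554.  322.7 200. ] [556.8 319.5 200. ]
postL [477.3 373.8 160. ] [514.3 376.5 160. ]
postR [528.  255.4 160. ] [563.7 260.1 160. ]
```

>>> play_rows(moves=[[[0,0.1,0.2],0,-1],[[-0.04,0.2,0.4],0,-1],[[-0.1,0.35,0.6],0,-1],[[-0.17,0.55,0.8],0,0.2],[[-0.24,0.75,0.9],0,0.2],[[-0.24,0.8,0.95],0,0.2],[[-0.24,0.8,0.95],0,0.2],[[-0.24,0.8,0.95],0,0.2]])

```text
clock: 2.3
position: [97.3, -360.9, 690.1]
ee_rot: [-0.137, 0.991, -0.001, 0.001]
contact_force: [0.6, 0.7, -0.2]
gripper_width: 34.6
```

```bash
python3 - <<'E'
from h import *
for n in("top","side"): snap(n,n+"1")
s=arm.read_state(); print(s["clock"],s["joints"].round(3),s["position"].round(1),s["contact_force"].round(2),s["gripper_width"])
E
```

```text
2.4 [-8.670e-01 -1.270e-01  9.200e-02 -1.000e-03 -1.793e+00 -4.300e-01] [  98.4 -362.5  687.9] [ 0.77 -0.01 -0.35] 34.13097193405158
```

View pics/side1.png

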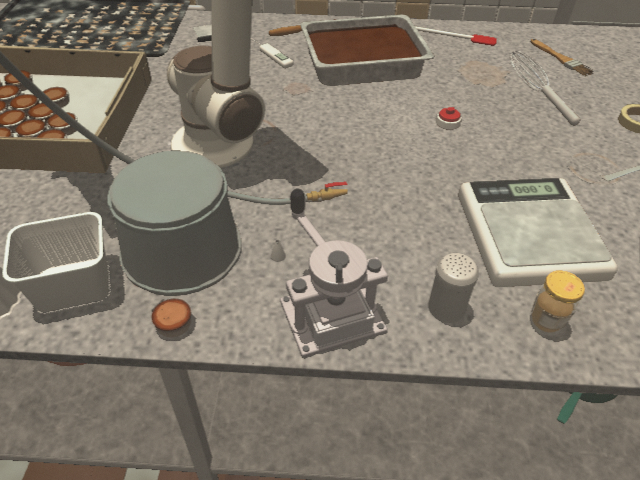

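View pics/top1.png

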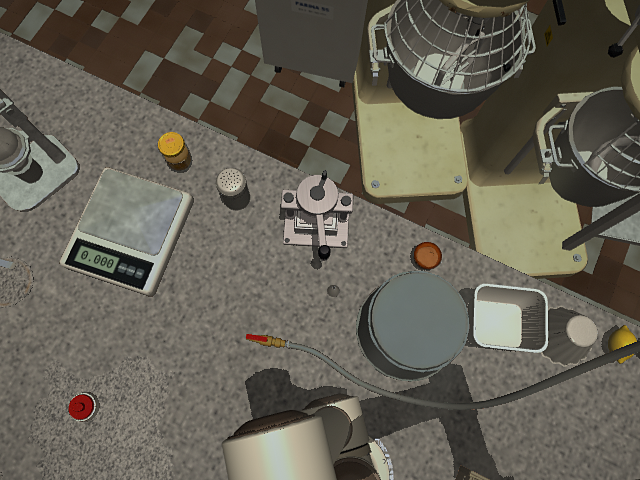

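>>> play_rows(moves=[[[-0.03,0.1,0.2],0,0.2],[[-0.045,0.14,0.37],0,0.2],[[-0.045,0.14,0.37],0,0.2],[[-0.045,0.14,0.37],0,0.2],[[-0.045,0.14,0.37],0,0.2]])

```text
clock: 3.02
position: [86.2, -322.0, 796.8]
ee_rot: [-0.137, 0.991, 0.004, -0.002]
contact_force: [0.0, -0.4, -0.4]
gripper_width: 34.2
```

```bash
python3 - <<'E'
from h import *
s=arm.read_state(); print(s["clock"],s["joints"].round(3),s["position"].round(1),s["contact_force"].round(2),s["gripper_width"])
E
```

```text
3.025 [-8.100e-01 -1.370e-01  3.600e-01 -2.000e-03 -2.077e+00 -4.870e-01] [  86.2 -322.   796.8] [ 0.04 -0.43 -0.43] 34.174897210103396
```

>>> play_rows(moves=[[[0.09,0.03,0],0,0.2],[[0.18,0.07,0],0,0.2],[[0.27,0.115,0],0,0.2],[[0.35,0.165,0],0,0.2],[[0.43,0.225,0],0,0.2],[[0.5,0.29,0],0,0.2],[[0.62,0.44,0],0,0.2],[[0.72,0.6,0],0,0.2],[[0.785,0.79,0],0,0.2],[[0.81,0.92,0],0,0.2],[[0.81,0.92,0],0,0.2]])

```text
clock: 4.4
position: [330.9, -43.6, 795.1]
ee_rot: [-0.14, 0.99, 0.004, -0.004]
contact_force: [-0.0, -0.1, 0.1]
gripper_width: 34.4
```

>>> play_rows(moves=[[[0.01,0.2,0],0,0.2],[[0,0.4,0],0,0.2],[[-0.03,0.6,0],0,0.2],[[-0.05,0.8,-0.1],0,0.2],[[0.0,0.95,-0.25],-0.2,0.2],[[0.1,1.0,-0.4],-0.4,0.2],[[0.2,1.0,-0.55],-0.5,0.2],[[0.2,1.0,-0.55],-0.5,0.2],[[0.2,1.0,-0.55],-0.5,0.2]])

```text
clock: 5.52
position: [391.4, 255.6, 631.0]
ee_rot: [-0.009, 1.0, 0.004, -0.003]
contact_force: [0.4, -0.5, 0.7]
gripper_width: 34.2
```

```bash
python3 - <<'E'
from h import *
from scipy.spatial.transform import Rotation as Ro
s=arm.read_state(); print(s["clock"],s["joints"].round(3),s["position"].round(1),s["contact_force"].round(2),s["gripper_width"]); R=Ro.from_quat(s["ee_rot"]).as_matrix(); print(np.degrees(np.arctan2(R[1,1],R[0,1])))
E
```

```text
5.525 [ 0.924  0.033  0.108 -0.01  -1.643 -2.479] [391.4 255.6 631. ] [ 0.38 -0.5   0.72] 34.21242569039422
90.98231664960906
```

>>> play_rows(moves=[[[0.18,0.07,-0.1],0,0.2],[[0.36,0.14,-0.2],0,0.2],[[0.54,0.217,-0.35],0,0.2],[[0.547,0.217,-0.55],0,0.2],[[0.547,0.217,-0.77],0,0.2],[[0.547,0.217,-0.8],0,0.2],[[0.547,0.217,-0.8],0,0.2],[[0.547,0.217,-0.8],0,0.2]])

```text
clock: 6.52
position: [555.9, 321.0, 394.4]
ee_rot: [-0.009, 1.0, 0.006, -0.001]
contact_force: [-0.2, 0.3, 0.2]
gripper_width: 34.2
```

```bash
python3 - <<'E'
from h import *
for n,c in(("top",(150,270,260,380)),("side",(180,340,260,400))):
    im=snap(n,n+"2"); a=im["pixels"][:,:,::-1]; a=a[150:310,230:430] if n=="top" else a[140:300,240:440]
    cv2.imwrite(f"pics/{n}2z.png",cv2.resize(a,None,fx=4,fy=3.75,interpolation=cv2.INTER_CUBIC))
s=arm.read_state(); print(s["clock"],s["joints"].round(3),s["position"].round(1),s["contact_force"].round(2),s["gripper_width"])
E
```

```text
6.625 [ 0.773  0.419  0.039 -0.011 -1.183 -2.323] [555.7 320.9 394.1] [ 0.03 -0.31 -0.32] 33.89644672394076
```

View pics/side2z.png

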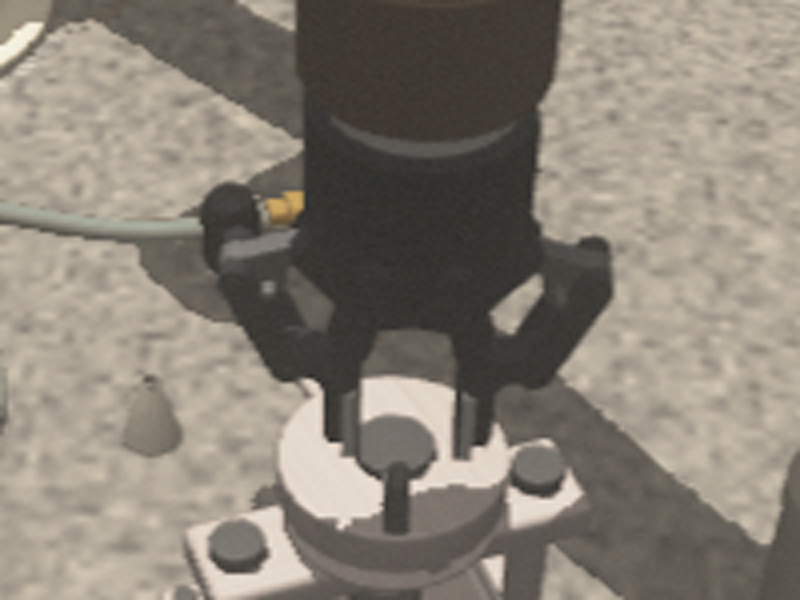

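View pics/top2.png

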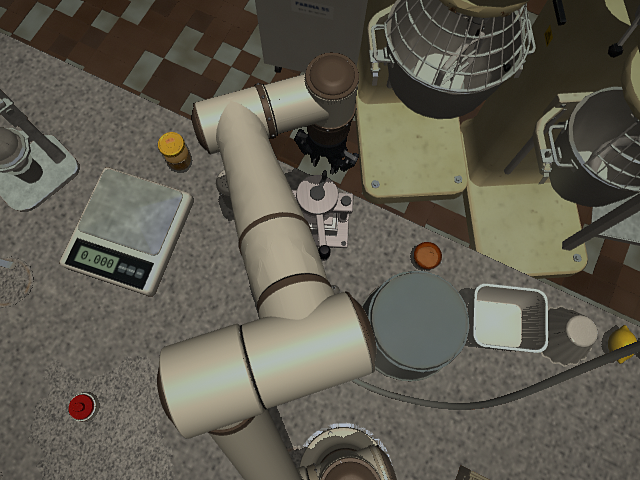

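```bash
python3 - <<'E'
from h import *
im=arm.get_image("side"); 
f=lambda p:(lambda u,v:(round((u-240)*4),round((v-140)*3.75)))(*proj(im,p))
print("tips",f((555.7,304,222)),f((555.7,338,222)),"fin top",f((555.5,321,200)),"final tips",f((555.7,304,180)),f((555.7,338,180)),"head",f((515,318,166)))
im=arm.get_image("top");print(proj(im,(555.7,321,222)),proj(im,(555.5,321,200)))
E
```

```text
tips (357, 434) (450, 439) fin top (401, 473) final tips (354, 503) (443, 508) head (393, 453)
(np.float64(325.65517178471447), np.float64(166.8020328595041)) (np.float64(325.3839605861136), np.float64(170.9594700052906))
```

View pics/top2z.png

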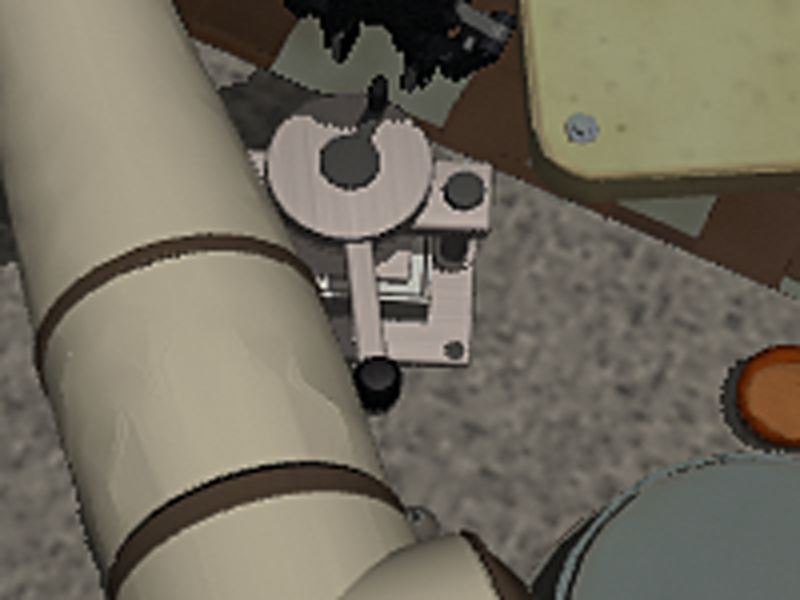

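>>> play_rows(moves=[[[0,0,-0.07],0,0.2],[[0,0,-0.14],0,0.2],[[0,0,-0.14],0,0.2],[[0,0,-0.14],0,0.2],[[0,0,-0.14],0,0.2]])

```text
clock: 7.35
position: [555.8, 320.9, 352.5]
ee_rot: [-0.009, 1.0, 0.006, -0.001]
contact_force: [0.6, 0.3, 0.6]
gripper_width: 34.0
```

```bash
cat > look.py <<'E'
from h import *
import sys
k=sys.argv[1]
from scipy.spatial.transform import Rotation as Ro
for n in ("top","side"):
    im=snap(n,n+k); a=im["pixels"][:,:,::-1]; a=a[150:290,260:400] if n=="top" else a[150:310,240:400]
    cv2.imwrite(f"pics/{n}{k}z.png",cv2.resize(a,(600,600),interpolation=cv2.INTER_CUBIC))
z=np.hstack([cv2.imread(f"pics/{n}{k}z.png") for n in ("top","side")]); cv2.imwrite(f"pics/b{k}.png",cv2.resize(z,(800,400),interpolation=cv2.INTER_AREA))
s=arm.read_state(); R=Ro.from_quat(s["ee_rot"]).as_matrix()
print(s["clock"],s["joints"].round(3),s["position"].round(1),s["contact_force"].round(2),s["wrist_torque"].round(2),s["gripper_width"],np.degrees(np.arctan2(R[1,1],R[0,1])))
E
python3 look.py 3
```

```text
7.45 [ 0.773  0.45  -0.021 -0.011 -1.093 -2.322] [555.7 320.8 352.1] [-0.2   0.51 -0.18] [-0.07 -0.03  0.01] 34.01821497629467 90.99940682762515
```

View pics/b3.png

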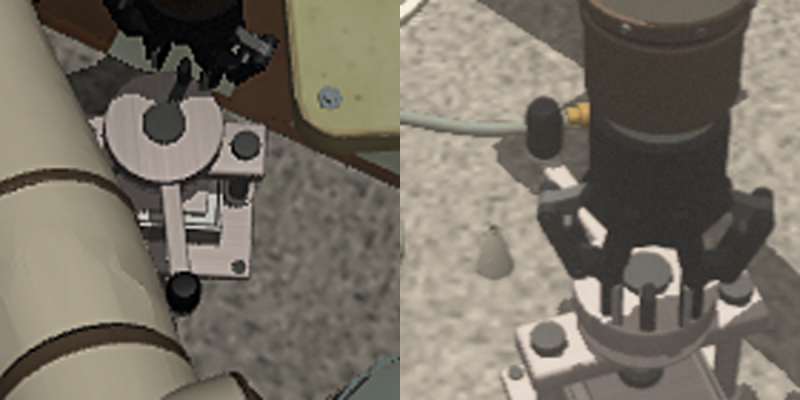

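>>> play_rows(moves=[[[-0.005,0.03,0],0.15,0.2],[[-0.015,0.055,0],0.3,0.2],[[-0.022,0.065,0],0.47,0.2],[[-0.028,0.075,0],0.63,0.2],[[-0.036,0.084,0],0.8,0.2],[[-0.044,0.093,0],0.97,0.2],[[-0.044,0.093,0],0.97,0.2],[[-0.044,0.093,0],0.97,0.2]])

```text
clock: 8.45
position: [542.6, 348.6, 352.4]
ee_rot: [-0.259, 0.966, 0.006, -0.002]
contact_force: [1.4, -1.1, -0.4]
gripper_width: 34.4
```

```bash
python3 look.py 4
```

```text
8.55 [ 0.819  0.456 -0.009 -0.013 -1.104 -1.859] [542.5 348.6 352.2] [-0.18 -0.76  0.94] [-0.25 -0.19 -0.03] 33.89058729751888 120.0488297290735
```

View pics/b4.png

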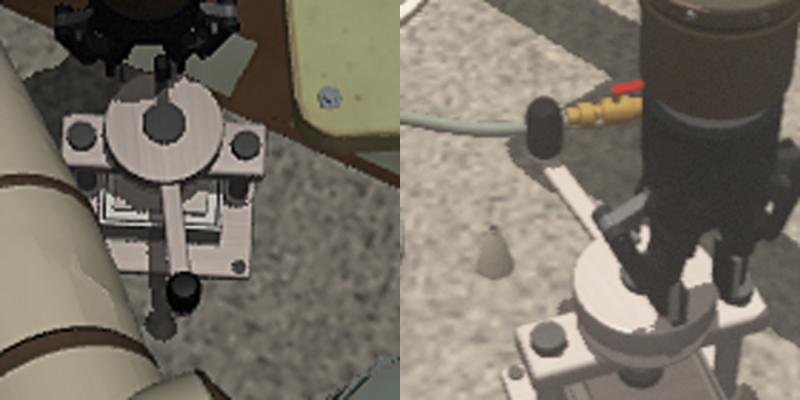

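>>> play_rows(moves=[[[-0.01,0.008,0],0.17,0.2],[[-0.02,0.016,0],0.33,0.2],[[-0.03,0.022,0],0.5,0.2],[[-0.041,0.027,0],0.67,0.2],[[-0.053,0.031,0],0.85,0.2],[[-0.064,0.034,0],1.0,0.2],[[-0.064,0.034,0],1.0,0.2]])

```text
clock: 9.43
position: [523.3, 359.0, 352.4]
ee_rot: [-0.5, 0.866, 0.005, -0.003]
contact_force: [1.1, 0.2, 0.6]
gripper_width: 34.1
```

```bash
python3 look.py 5
```

```text
9.525 [ 0.853  0.441 -0.035 -0.013 -1.099 -1.372] [523.3 358.8 352.3] [-0.44  0.53  0.61] [-0.06 -0.25  0.03] 34.32522073116511 149.96515628761514
```

View pics/b5.png

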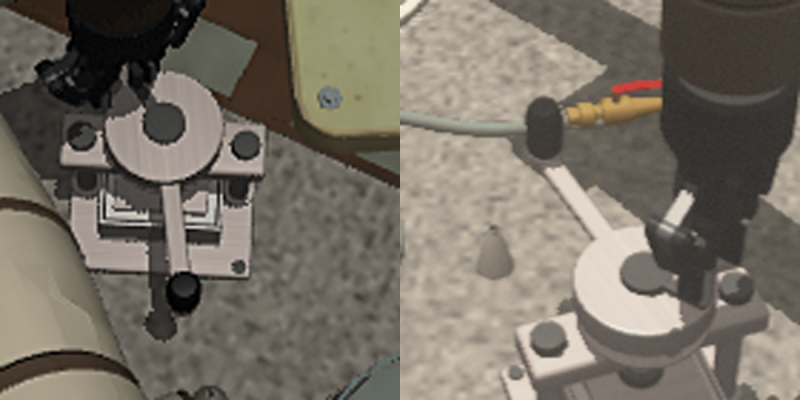

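>>> play_rows(moves=[[[-0.007,0.001,0],0.1,0.2],[[-0.015,0.002,0],0.2,0.2],[[-0.02,0.003,0],0.27,0.2],[[-0.02,0.003,0],0.27,0.2]])

```text
clock: 10.02
position: [517.7, 359.7, 352.3]
ee_rot: [-0.559, 0.829, 0.004, -0.004]
contact_force: [3.8, -0.9, -1.3]
gripper_width: 34.2
```

```bash
python3 look.py 6
```

```text
10.125 [ 0.861  0.434 -0.046 -0.012 -1.095 -1.24 ] [517.7 359.7 352.3] [ 4.25  0.14 -1.34] [-0.01 -1.32 -0.02] 33.926755882558986 158.01448154791217
```

View pics/b6.png

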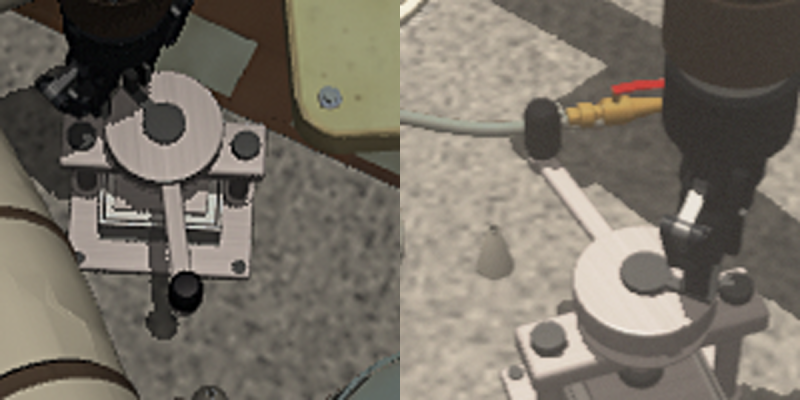

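>>> play_rows(moves=[[[-0.006,0.0,0],0.08,0.2],[[-0.011,0,0],0.14,0.2],[[-0.011,0,0],0.14,0.2]])

```text
clock: 10.5
position: [514.4, 359.9, 352.4]
ee_rot: [-0.589, 0.808, 0.004, -0.004]
contact_force: [4.2, -0.4, -1.4]
gripper_width: 34.1
```

```bash
python3 look.py 7
```

```text
10.6 [ 0.866  0.43  -0.053 -0.012 -1.093 -1.171] [514.4 359.9 352.4] [ 4.83  0.34 -1.56] [ 0.29 -1.17  0.06] 33.876459518196945 162.19722288396108
```

View pics/b7.png

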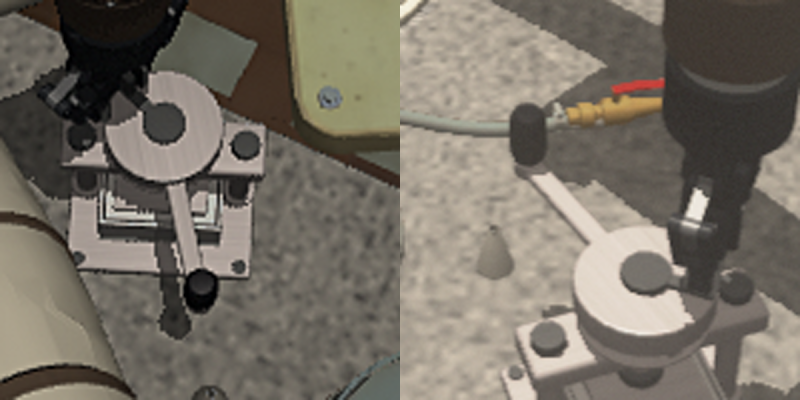

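>>> play_rows(moves=[[[0.02,-0.006,0],0,0.2],[[0.035,-0.012,0],0,0.2],[[0.035,-0.012,0.1],0,0.2],[[0.035,-0.012,0.28],0,0.2],[[0.035,-0.012,0.28],0,0.2],[[0.035,-0.012,0.28],0,0.2]])

```text
clock: 11.35
position: [524.6, 356.0, 436.1]
ee_rot: [-0.589, 0.808, 0.005, -0.004]
contact_force: [0.5, 0.7, -0.3]
gripper_width: 34.5
```

>>> play_rows(moves=[[[-0.15,-0.1,0],-0.3,0.1],[[-0.25,-0.2,0],-0.6,0.1],[[-0.3,-0.3,0],-0.9,0.1],[[-0.3,-0.3,0],-0.9,0.1],[[-0.3,-0.3,0],-0.9,0.1]])

```text
clock: 11.98
position: [434.7, 266.1, 435.3]
ee_rot: [-0.384, 0.923, 0.005, -0.004]
contact_force: [0.4, -0.3, 0.3]
gripper_width: 38.7
```

```bash
python3 look.py 8
```

```text
12.075 [ 0.865  0.167 -0.211 -0.014 -1.194 -1.642] [435.  266.6 435.3] [ 0.46  0.96 -0.49] [-0.03 -0.01 -0.05] 38.206570175255386 135.20630686746682
```

View pics/b8.png

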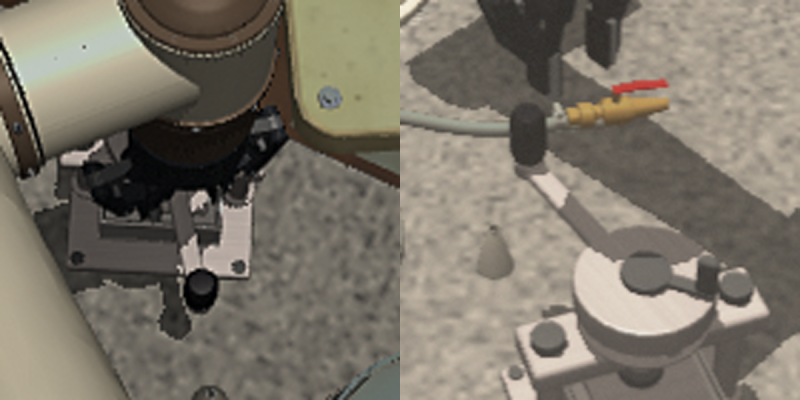

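View pics/side8.png

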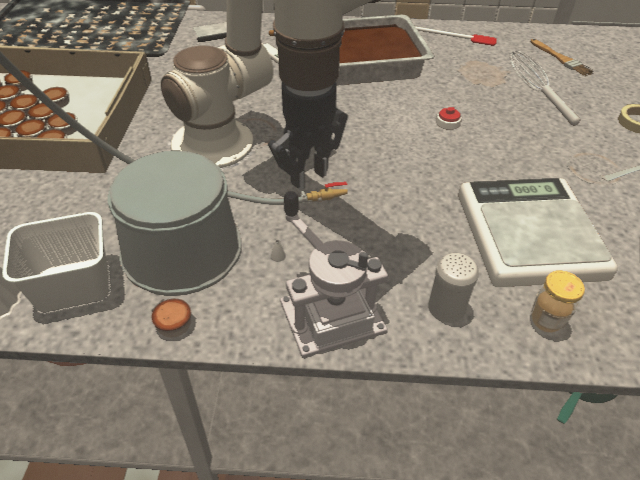

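```bash
python3 - <<'E'
from h import *
t=arm.get_image("top"); s=arm.get_image("side")
print(back(t,330.7,249,203),back(s,291.2,193,203))
for im in(t,s):
  print([(np.round(q["centre"],1).tolist(),round(q["conf"],2)) for n in("knob_center","lever_fin") for q in arm.look_for(n,im)[:1]])
E
```

```text
[400.67169013 233.27193615 203.        ] [400.53059753 233.4943029  203.        ]
[([534.2, 36.4, 28.6], 0.58)]
[([406.9, 235.7, 189.6], 0.81), ([523.0, 327.4, 173.7], 0.63)]
```

View pics/top8z.png

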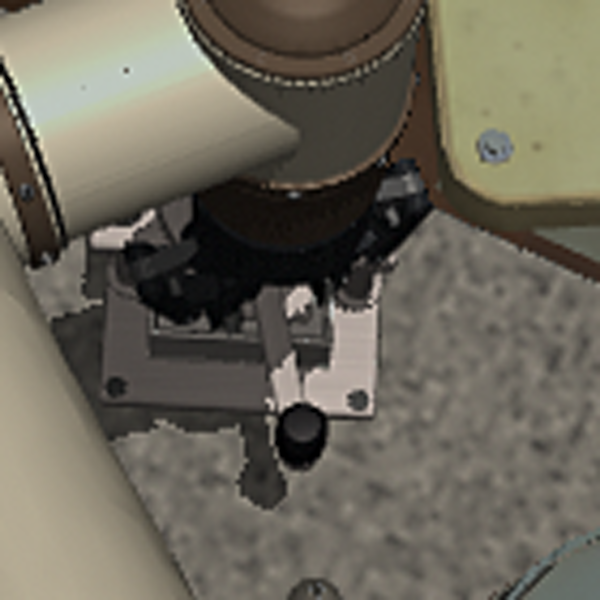

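>>> play_rows(moves=[[[-0.06,-0.06,0],-0.14,-0.1],[[-0.113,-0.11,0],-0.27,-0.1],[[-0.113,-0.11,0],-0.27,-0.1],[[-0.113,-0.11,-0.05],-0.27,-0.1]])

```text
clock: 12.88
position: [401.4, 233.9, 421.4]
ee_rot: [-0.319, 0.948, 0.007, -0.001]
contact_force: [0.5, -0.4, 0.7]
gripper_width: 47.2
```

```bash
python3 look.py 9
```

```text
12.975 [ 0.875  0.098 -0.338 -0.015 -1.138 -1.792] [400.9 233.4 418.4] [-0.39 -0.12 -0.3 ] [ 0.02 -0.01  0.04] 46.91380809792039 127.08798616216922
```

View pics/b9.png

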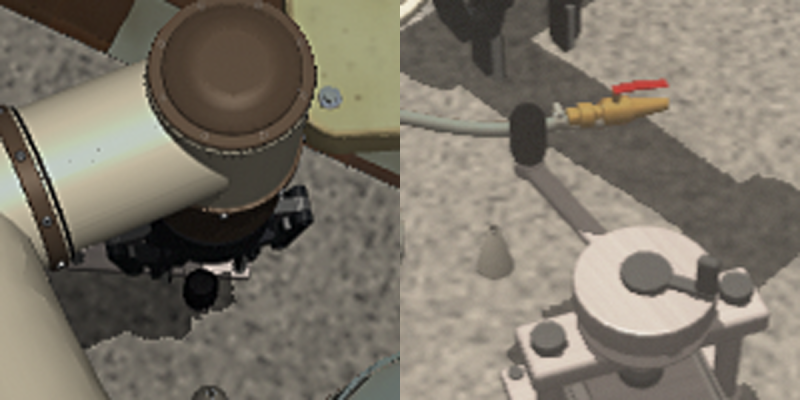

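>>> play_rows(moves=[[[0,0,-0.06],0,-0.1],[[0,0,-0.12],0,-0.1],[[0,0,-0.16],0,-0.1],[[0,0,-0.16],0,-0.1]])

```text
clock: 13.48
position: [401.0, 233.6, 369.4]
ee_rot: [-0.318, 0.948, 0.004, -0.006]
contact_force: [0.1, 0.0, -0.2]
gripper_width: 47.0
```

```bash
python3 look.py 10
```

```text
13.575 [ 0.875  0.142 -0.414 -0.016 -1.017 -1.79 ] [401.2 233.7 370.8] [-0.42  0.09 -0.5 ] [ 0.    0.01 -0.01] 47.09306907950502 127.10534338809433
```

View pics/b10.png

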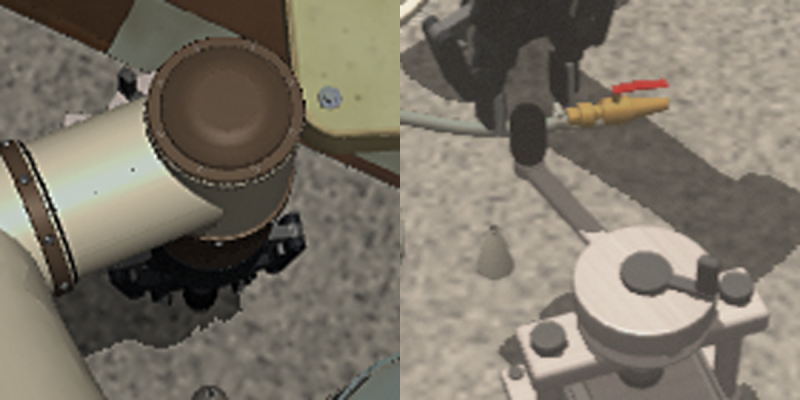

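>>> play_rows(moves=[[[0,0,-0.05],0,-0.1],[[0,0,-0.08],0,-0.1],[[0,0,-0.08],0,-0.1],[[0,0,-0.08],0,-0.1]])

```text
clock: 14.08
position: [401.4, 233.9, 347.3]
ee_rot: [-0.318, 0.948, 0.005, -0.004]
contact_force: [0.5, 0.5, 0.5]
gripper_width: 47.2
```

```bash
python3 look.py 11
```

```text
14.175 [ 0.875  0.168 -0.449 -0.016 -0.956 -1.789] [401.3 233.9 347.3] [-0.82 -0.26 -0.34] [ 0.01 -0.08 -0.04] 46.53005647198657 127.11401978043145
```

View pics/b11.png

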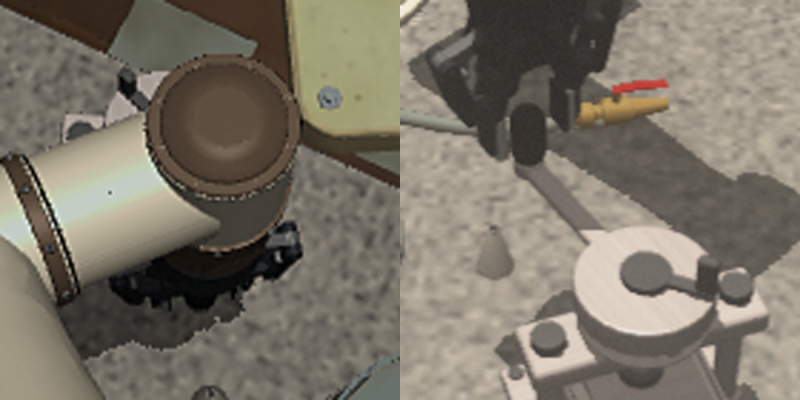

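>>> play_rows(moves=[[[0,0,0],0,0.25],[[0,0,0],0,0.25],[[-0.019,0.03,0],-0.15,0.25],[[-0.037,0.061,0],-0.3,0.25],[[-0.05,0.09,0],-0.43,0.25],[[-0.063,0.12,0],-0.57,0.25],[[-0.077,0.167,0],-0.77,0.25],[[-0.086,0.215,0],-0.97,0.25],[[-0.086,0.215,0],-0.97,0.25]])

```text
clock: 15.3
position: [375.5, 298.9, 347.3]
ee_rot: [-0.071, 0.997, 0.006, -0.002]
contact_force: [0.9, -0.5, -0.2]
gripper_width: 31.6
```

```bash
python3 look.py 12
```

```text
15.4 [ 1.008  0.191 -0.419 -0.014 -0.954 -2.429] [375.5 298.2 347.3] [ 0.16 -0.68  0.51] [-0.03 -0.05 -0.01] 31.9083756908475 98.11465888161833
```

View pics/b12.png

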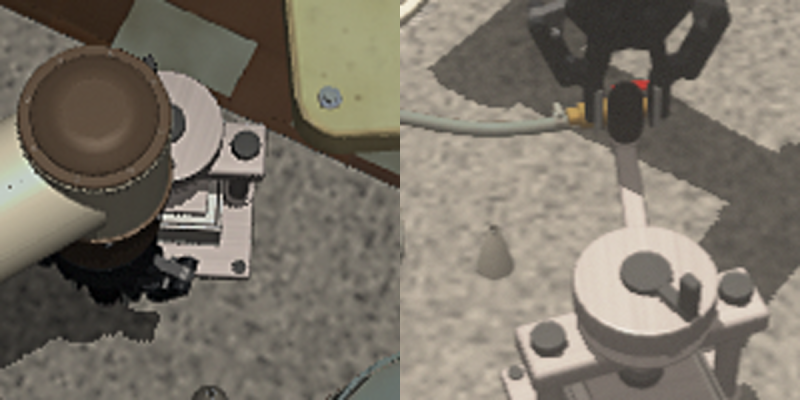

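>>> play_rows(moves=[[[-0.005,0.025,0],-0.1,0.25],[[-0.005,0.049,0],-0.2,0.25],[[-0.004,0.075,0],-0.3,0.25],[[-0.004,0.098,0],-0.4,0.25],[[-0.002,0.11,0],-0.45,0.25],[[-0.002,0.11,0],-0.45,0.25]])

```text
clock: 16.15
position: [374.9, 330.9, 347.1]
ee_rot: [0.047, 0.999, 0.006, -0.002]
contact_force: [-0.6, -0.9, -0.1]
gripper_width: 32.0
```

```bash
python3 look.py 13
```

```text
16.25 [ 1.046  0.225 -0.375 -0.011 -0.961 -2.704] [374.9 330.9 347.2] [-1.03 -1.75 -0.09] [-0.43  0.04 -0.01] 31.836181045955758 84.63840336431173
```

View pics/b13.png

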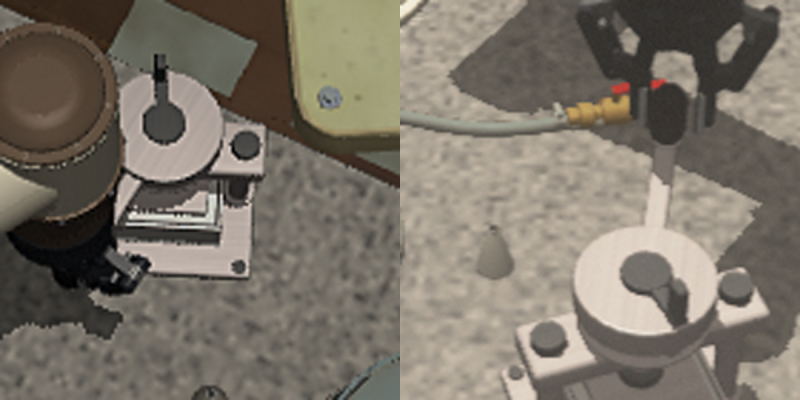

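>>> play_rows(moves=[[[-0.004,-0.03,0],0.12,0.25],[[-0.003,-0.059,0],0.25,0.25],[[-0.001,-0.084,0],0.35,0.25],[[0.002,-0.108,0],0.45,0.25],[[0.006,-0.132,0],0.55,0.25],[[0.011,-0.156,0],0.65,0.25],[[0.02,-0.187,0],0.78,0.25],[[0.02,-0.187,0],0.78,0.25],[[0.02,-0.187,0],0.78,0.25]])

```text
clock: 17.38
position: [381.0, 275.4, 347.4]
ee_rot: [-0.157, 0.988, 0.007, -0.003]
contact_force: [-0.8, 2.9, -0.6]
gripper_width: 32.1
```

```bash
cat > f.py <<'E'
from h import *
from scipy.spatial.transform import Rotation as Ro
C=np.array([514,318.])
F=[]
s=arm.read_state(); R=Ro.from_quat(s["ee_rot"]).as_matrix()
d=s["position"][:2]-C; a=np.arctan2(d[1],d[0]); t=np.array([-np.sin(a),np.cos(a)])
f=s["contact_force"]; print(s["clock"],s["position"].round(1),"az",np.degrees(a)%360,"r",np.hypot(*d),"jaw",np.degrees(np.arctan2(R[1,1],R[0,1])),"Ft",f[:2]@t,"Fr",f[:2]@d/np.hypot(*d),"Fz",f[2],"tq",s["wrist_torque"].round(2))
def rel(az,r=140):
    a=np.radians(az); p=C+r*np.array([np.cos(a),np.sin(a)]); q=(p-s["position"][:2])/300
    print(az,q.round(3),((az-90)-np.degrees(np.arctan2(R[1,1],R[0,1])))/30)
import sys
for z in sys.argv[1:]: rel(float(z))
E
python3 f.py 200 202 204 206 208
```

```text
17.375 [381.  275.4 347.4] az 197.766422584597 r 139.62544306101523 jaw 108.01039838398479 Ft -2.970959074949838 Fr -0.13773755790033154 Fz -0.5726898685614279 tq [ 0.99  0.36 -0.04]
200.0 [ 0.005 -0.018] 0.06632005386717357
202.0 [ 0.011 -0.033] 0.13298672053384025
204.0 [ 0.017 -0.048] 0.1996533872005069
206.0 [ 0.024 -0.063] 0.26632005386717356
208.0 [ 0.031 -0.077] 0.33298672053384026
```

>>> play_rows(moves=[[[0.005,-0.018,0],0.07,0.25],[[0.011,-0.033,0],0.13,0.25],[[0.011,-0.033,0],0.13,0.25]])

```text
clock: 17.75
position: [384.3, 265.9, 347.4]
ee_rot: [-0.19, 0.982, 0.007, -0.003]
contact_force: [-0.9, 3.9, -1.3]
gripper_width: 32.2
```

```bash
python3 f.py 204 206 208
```

```text
17.75 [384.3 265.9 347.4] az 201.8901184284015 r 139.80254014444017 jaw 111.86148540315573 Ft -3.9865101359042248 Fr -0.6554971707288864 Fz -1.3023423095683537 tq [1.09 0.41 0.  ]
204.0 [ 0.006 -0.016] 0.07128381989480914
206.0 [ 0.013 -0.031] 0.13795048656147582
208.0 [ 0.02  -0.045] 0.20461715322814247
```

Driving at about 4 N, so I'll continue in small steps.

>>> play_rows(moves=[[[0.006,-0.016,0],0.07,0.25],[[0.013,-0.031,0],0.14,0.25],[[0.013,-0.031,0],0.14,0.25]])

```text
clock: 18.12
position: [388.1, 256.8, 347.4]
ee_rot: [-0.225, 0.974, 0.007, -0.003]
contact_force: [-2.0, 3.9, -1.3]
gripper_width: 31.9
```

```bash
python3 f.py 208 210 212
```

```text
18.125 [388.1 256.8 347.4] az 205.92774368976478 r 140.02503813274544 jaw 116.00122598878482 Ft -4.357046019670272 Fr 0.085443047136188 Fz -1.2776357426954315 tq [ 1.04  0.43 -0.03]
208.0 [ 0.008 -0.015] 0.06662580037383918
210.0 [ 0.016 -0.029] 0.13329246704050585
212.0 [ 0.024 -0.043] 0.19995913370717253
```

>>> play_rows(moves=[[[0.008,-0.015,0],0.07,0.25],[[0.016,-0.029,0],0.13,0.25],[[0.016,-0.029,0],0.13,0.25]])

```text
clock: 18.5
position: [392.8, 248.1, 347.4]
ee_rot: [-0.257, 0.966, 0.007, -0.003]
contact_force: [-2.4, 3.5, -0.9]
gripper_width: 32.5
```

```bash
python3 f.py 212 214 216
```

```text
18.5 [392.8 248.1 347.4] az 209.96575170545603 r 139.91749276594902 jaw 119.82578917855918 Ft -4.221197297836619 Fr 0.2863547781407717 Fz -0.8740580800561091 tq [ 0.89  0.62 -0.  ]
212.0 [ 0.008 -0.014] 0.07247369404802745
214.0 [ 0.017 -0.028] 0.1391403607146941
216.0 [ 0.027 -0.041] 0.20580702738136078
```

>>> play_rows(moves=[[[0.008,-0.014,0],0.07,0.25],[[0.017,-0.028,0],0.14,0.25],[[0.017,-0.028,0],0.14,0.25]])

```text
clock: 18.88
position: [397.8, 239.7, 347.4]
ee_rot: [-0.292, 0.956, 0.006, -0.004]
contact_force: [-2.2, 2.5, -0.7]
gripper_width: 32.3
```

```bash
python3 f.py 216 218 220
```

```text
18.875 [397.8 239.7 347.4] az 213.97373707117737 r 140.1054322897499 jaw 123.93720937350425 Ft -3.331430755029752 Fr 0.38155135234861054 Fz -0.6906758307614906 tq [ 0.89  0.52 -0.03]
216.0 [ 0.01  -0.013] 0.06875968754985848
218.0 [ 0.02  -0.026] 0.13542635421652516
220.0 [ 0.03  -0.039] 0.2020930208831918
```

>>> play_rows(moves=[[[0.01,-0.013,0],0.07,0.25],[[0.02,-0.026,0],0.14,0.25],[[0.02,-0.026,0],0.14,0.25]])

```text
clock: 19.25
position: [403.7, 231.9, 347.4]
ee_rot: [-0.326, 0.945, 0.006, -0.004]
contact_force: [-2.2, 3.0, -0.1]
gripper_width: 32.1
```

```bash
python3 f.py 220 222 224
```

```text
19.25 [403.7 231.9 347.4] az 217.98301384756837 r 139.9385075735287 jaw 128.05312450393086 Ft -3.7098683122610554 Fr -0.04828105839617925 Fz -0.1394052743537508 tq [0.76 0.59 0.  ]
220.0 [ 0.01  -0.013] 0.06489584986897133
222.0 [ 0.021 -0.025] 0.131562516535638
224.0 [ 0.032 -0.037] 0.19822918320230468
```

>>> play_rows(moves=[[[0.01,-0.013,0],0.07,0.25],[[0.021,-0.025,0],0.13,0.25],[[0.021,-0.025,0],0.13,0.25]])

```text
clock: 19.62
position: [409.9, 224.3, 347.4]
ee_rot: [-0.357, 0.934, 0.006, -0.005]
contact_force: [-2.3, 3.1, -0.3]
gripper_width: 32.0
```

```bash
python3 f.py 224 226 228; python3 look.py 14
```

```text
19.625 [409.9 224.3 347.4] az 221.98853001451522 r 140.01371989507408 jaw 131.86117486083495 Ft -3.843454864031914 Fr -0.3323725495961047 Fz -0.30343648233454906 tq [ 0.8   0.57 -0.03]
224.0 [ 0.011 -0.012] 0.07129417130550167
226.0 [ 0.023 -0.023] 0.13796083797216832
228.0 [ 0.035 -0.035] 0.204627504638835
19.725 [ 0.846  0.173 -0.442 -0.017 -0.959 -1.675] [409.9 224.3 347.4] [-1.11  3.32 -0.49] [0.71 0.53 0.01] 32.10806629094254 131.89414994364122
```

View pics/b14.png

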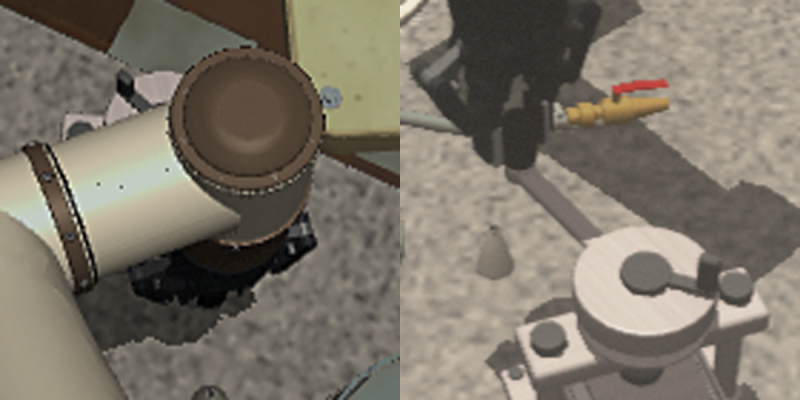

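>>> play_rows(moves=[[[0.011,-0.012,0],0.07,0.25],[[0.023,-0.023,0],0.14,0.25],[[0.035,-0.035,0],0.2,0.25],[[0.035,-0.035,0],0.2,0.25]])

```text
clock: 20.23
position: [420.4, 213.8, 347.4]
ee_rot: [-0.405, 0.914, 0.005, -0.005]
contact_force: [-1.6, 1.9, 0.2]
gripper_width: 32.1
```

```bash
python3 f.py 230 232 226 216 206 201
```

```text
20.225 [420.4 213.8 347.4] az 228.0548631854263 r 140.0897296141484 jaw 137.825998695356 Ft -2.4486578676171566 Fr -0.36312976448491147 Fz 0.18281797396900595 tq [ 0.8   0.55 -0.01]
230.0 [ 0.012 -0.01 ] 0.07246671015480027
232.0 [ 0.025 -0.02 ] 0.13913337682146695
226.0 [-0.012  0.012] -0.06086662317853306
216.0 [-0.065  0.073] -0.3941999565118664
206.0 [-0.107  0.143] -0.7275332898451997
201.0 [-0.124  0.18 ] -0.8941999565118663
```

>>> play_rows(moves=[[[-0.012,0.012,0],-0.06,0.25],[[-0.037,0.04,0],-0.22,0.25],[[-0.065,0.073,0],-0.39,0.25],[[-0.087,0.107,0],-0.56,0.25],[[-0.107,0.143,0],-0.73,0.25],[[-0.124,0.18,0],-0.89,0.25],[[-0.124,0.18,0],-0.89,0.25]])

```text
clock: 21.1
position: [383.1, 267.8, 347.4]
ee_rot: [-0.184, 0.983, 0.005, -0.004]
contact_force: [-0.1, -0.7, 0.4]
gripper_width: 31.9
```

```bash
python3 f.py 196 191 186 181 176 173.5
```

```text
21.1 [383.1 267.8 347.4] az 200.97395086784212 r 140.19413804627126 jaw 111.21078593363805 Ft 0.6013243145156634 Fr 0.3380728991814554 Fz 0.4475658928296271 tq [ 0.01  0.03 -0.01]
196.0 [-0.012  0.039] -0.17369286445460166
191.0 [-0.022  0.078] -0.3403595311212683
186.0 [-0.028  0.118] -0.507026197787935
181.0 [-0.03   0.159] -0.6736928644546016
176.0 [-0.029  0.2  ] -0.8403595311212684
173.5 [-0.027  0.22 ] -0.9236928644546016
```

>>> play_rows(moves=[[[-0.012,0.039,0],-0.17,0.25],[[-0.022,0.078,0],-0.34,0.25],[[-0.028,0.118,0],-0.51,0.25],[[-0.03,0.159,0],-0.67,0.25],[[-0.029,0.2,0],-0.84,0.25],[[-0.027,0.22,0],-0.92,0.25],[[-0.027,0.22,0],-0.92,0.25]])

```text
clock: 21.98
position: [375.3, 333.6, 347.3]
ee_rot: [0.055, 0.998, 0.006, -0.002]
contact_force: [0.3, 0.2, 0.9]
gripper_width: 31.9
```

```bash
python3 f.py 177 180 183 186 188;python3 look.py 15
```

```text
21.975 [375.3 333.6 347.3] az 173.57701120582422 r 139.59355807086843 jaw 83.68266913107946 Ft -0.19899566364551804 Fr -0.3137187525860466 Fz 0.909453502851606 tq [-0.03 -0.03  0.01]
177.0 [-0.004 -0.028] 0.11057769563068452
180.0 [-0.004 -0.052] 0.2105776956306845
183.0 [-0.004 -0.076] 0.31057769563068455
186.0 [-0.002 -0.101] 0.4105776956306845
188.0 [ 0.    -0.117] 0.4772443622973512
22.075 [ 1.048  0.228 -0.371 -0.011 -0.963 -2.723] [375.2 333.4 347.4] [-0.59  1.09  0.22] [-0.04  0.03  0.01] 32.04523270150051 83.65905568569526
```

View pics/b15.png

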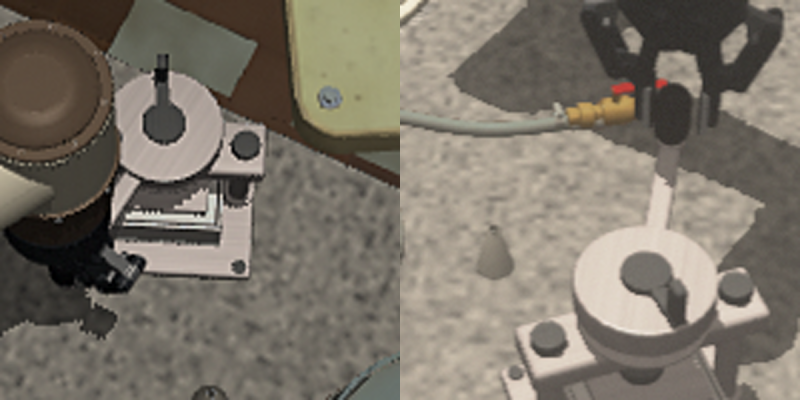

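>>> play_rows(moves=[[[-0.004,-0.028,0],0.11,0.25],[[-0.004,-0.052,0],0.21,0.25],[[-0.004,-0.076,0],0.31,0.25],[[-0.004,-0.076,0],0.31,0.25]])

```text
clock: 22.58
position: [374.2, 310.6, 347.7]
ee_rot: [-0.026, 1.0, 0.007, -0.002]
contact_force: [-0.1, 2.5, -1.2]
gripper_width: 32.1
```

```bash
python3 f.py 185 187 189
```

```text
22.575 [374.2 310.6 347.7] az 183.0398447845126 r 140.02379740771244 jaw 92.9275184718597 Ft -2.456019690322918 Fr 0.01407597154374953 Fz -1.239961700155852 tq [ 0.75 -0.11 -0.02]
185.0 [ 0.001 -0.016] 0.0690827176046767
187.0 [ 0.003 -0.032] 0.13574938427134337
189.0 [ 0.005 -0.048] 0.20241605093801004
```

>>> play_rows(moves=[[[0.001,-0.016,0],0.07,0.25],[[0.003,-0.032,0],0.14,0.25],[[0.003,-0.032,0],0.14,0.25]])

```text
clock: 22.95
position: [375.2, 302.3, 347.7]
ee_rot: [-0.062, 0.998, 0.009, -0.001]
contact_force: [-0.7, 6.7, -4.5]
gripper_width: 32.2
```

```bash
python3 f.py 189 191 193
```

```text
22.95 [375.2 302.3 347.7] az 186.45898563340415 r 139.68775906057533 jaw 97.11012424621367 Ft -6.698164756016111 Fr -0.1027221012194941 Fz -4.48244800508685 tq [ 1.78  0.12 -0.05]
189.0 [ 0.002 -0.021] 0.06299585845954425
191.0 [ 0.005 -0.037] 0.12966252512621093
193.0 [ 0.008 -0.053] 0.19632919179287758
```

>>> play_rows(moves=[[[0.001,-0.01,0],0.03,0.25],[[0.002,-0.019,0],0.06,0.25],[[0.002,-0.019,0],0.06,0.25]])

```text
clock: 23.32
position: [375.9, 298.4, 347.6]
ee_rot: [-0.078, 0.997, 0.012, -0.0]
contact_force: [-1.3, 9.0, -5.6]
gripper_width: 31.9
```

```bash
python3 f.py 188 189 190 191
```

```text
23.325 [375.9 298.4 347.6] az 188.05726032529117 r 139.49347334853792 jaw 98.89343704031087 Ft -9.082655568501101 Fr -0.00636903572097411 Fz -5.581781229237794 tq [ 2.36  0.29 -0.04]
188.0 [-0.002  0.   ] -0.02978123467702905
189.0 [-0.001 -0.008] 0.003552098656304281
190.0 [ 0.001 -0.016] 0.03688543198963761
191.0 [ 0.002 -0.024] 0.07021876532297094
```

>>> play_rows(moves=[[[0.001,-0.009,0],0.03,0.25],[[0.001,-0.018,0],0.04,0.25],[[0.001,-0.018,0],0.04,0.25]])

```text
clock: 23.7
position: [376.2, 295.2, 347.5]
ee_rot: [-0.088, 0.996, 0.015, 0.001]
contact_force: [-1.3, 9.9, -5.6]
gripper_width: 32.2
```

```bash
python3 f.py 189 190 191 192; python3 look.py 16
```

```text
23.7 [376.2 295.2 347.5] az 189.41055586455727 r 139.64644234880674 jaw 100.07264951939672 Ft -10.019722354078631 Fr -0.3771792138736676 Fz -5.56727564158615 tq [ 2.59  0.37 -0.01]
189.0 [-0.002  0.003] -0.03575498397989065
190.0 [-0.    -0.005] -0.00242165064655732
191.0 [ 0.001 -0.013] 0.030911682686776014
192.0 [ 0.003 -0.021] 0.06424501602010935
23.8 [ 1.001  0.186 -0.423 -0.022 -0.938 -2.383] [376.2 295.2 347.5] [-1.64  8.89 -5.5 ] [ 2.6   0.37 -0.02] 31.944456349647833 100.07748287659427
```

View pics/b16.png

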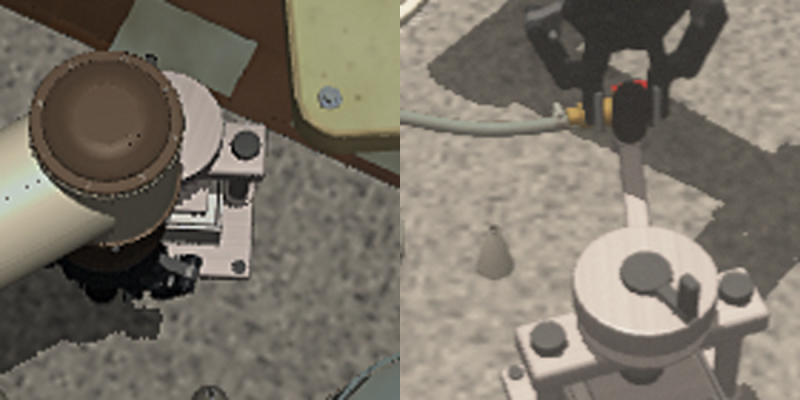

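>>> play_rows(moves=[[[0.0,-0.008,0],0.02,0.25],[[0.001,-0.017,0],0.04,0.25],[[0.001,-0.017,0],0.04,0.25]])

```text
clock: 24.18
position: [376.5, 292.3, 347.4]
ee_rot: [-0.098, 0.995, 0.019, 0.002]
contact_force: [-1.9, 10.7, -4.7]
gripper_width: 32.1
```

```bash
python3 f.py 189 190 191 192
```

```text
24.175 [376.5 292.3 347.4] az 190.57927180134547 r 139.83208134212413 jaw 101.25678769248441 Ft -10.868920688416795 Fr -0.09073234725168698 Fz -4.699642759729047 tq [2.81 0.53 0.01]
189.0 [-0.003  0.013] -0.07522625641614696
190.0 [-0.001  0.005] -0.04189292308281362
191.0 [ 0.    -0.003] -0.008559589749480286
192.0 [ 0.002 -0.011] 0.024773743583853047
```

>>> play_rows(moves=[[[-0.001,0.008,0],-0.03,0.1],[[-0.002,0.013,0],-0.06,-0.1],[[-0.002,0.013,0],-0.06,-0.1],[[-0.002,0.013,0],-0.06,-0.1]])

```text
clock: 24.68
position: [375.9, 296.0, 347.4]
ee_rot: [-0.082, 0.996, 0.019, 0.002]
contact_force: [-0.4, 1.0, -0.5]
gripper_width: 46.8
```

```bash
python3 f.py;python3 look.py 17
```

```text
24.675 [375.9 296.  347.4] az 189.04664893786045 r 139.8348922708491 jaw 99.446090622861 Ft -1.0942325871451297 Fr 0.19916582576156094 Fz -0.5057906304031681 tq [0.29 0.14 0.  ]
24.775 [ 1.002  0.185 -0.423 -0.024 -0.931 -2.394] [375.9 296.  347.4] [ 0.27  1.14 -0.75] [ 0.25  0.15 -0.02] 46.969414686843365 99.44722573050842
```

View pics/b17.png

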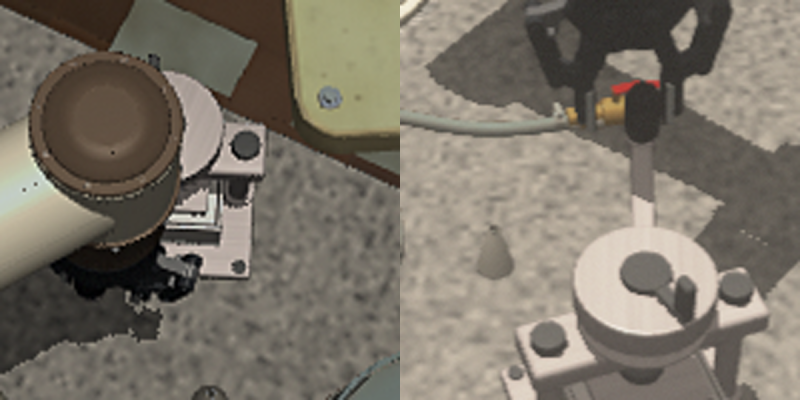

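>>> play_rows(moves=[[[0.0,0.008,0],0,-0.3],[[0.0,0.012,0],0,-0.3],[[0.0,0.012,0],0,-0.3],[[0.0,0.012,0],0,-0.3]])

```text
clock: 25.28
position: [375.9, 299.6, 347.4]
ee_rot: [-0.082, 0.996, 0.018, 0.002]
contact_force: [0.0, 0.3, -0.0]
gripper_width: 55.6
```

```bash
python3 f.py;python3 look.py 18
```

```text
25.275 [375.9 299.6 347.4] az 187.6039887043751 r 139.33089336173822 jaw 99.44228315896369 Ft -0.34206213086993614 Fr -0.07836738214039601 Fz -0.03339484429778196 tq [-0.03 -0.01 -0.03]
25.375 [ 1.006  0.189 -0.418 -0.024 -0.932 -2.398] [375.9 299.6 347.4] [ 0.02  0.04 -1.12] [-0.02 -0.01  0.01] 55.276487015648534 99.44331350263528
```

View pics/b18.png

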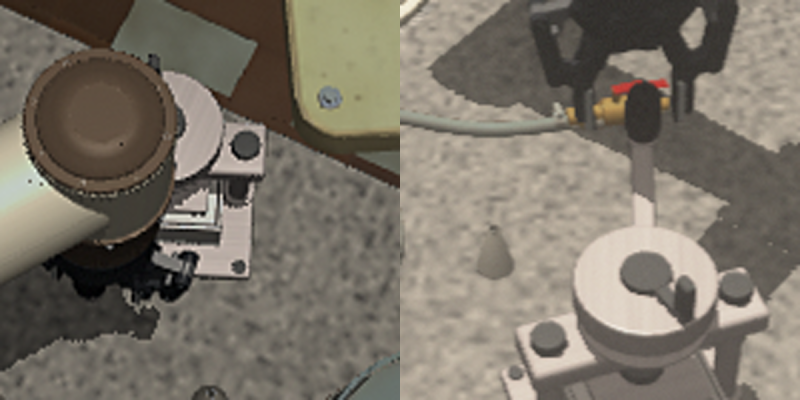

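>>> play_rows(moves=[[[0,0,0.1],0,-0.3],[[0,0,0.2],0,-0.3],[[0,0,0.4],0,-0.3],[[-0.05,0,0.5],0,-0.3],[[-0.05,0,0.5],0,-0.3],[[-0.05,0,0.5],0,-0.3]])

```text
clock: 26.12
position: [360.7, 299.4, 496.4]
ee_rot: [-0.082, 0.996, 0.018, 0.001]
contact_force: [0.7, 0.1, 0.5]
gripper_width: 55.5
```

```bash
python3 f.py;python3 look.py 19; python3 - <<'E'
from h import *
im=arm.get_image("side")
for n in "platen_top dessert_cup_mid nozzle_mid sugar_shaker_mid".split(): print(n,[(np.round(q["centre"],1).tolist(),round(q["conf"],2)) for q in arm.look_for(n,im)[:1]])
E
```

```text
26.125 [360.7 299.4 496.4] az 186.92384378972267 r 154.4324445922123 jaw 99.44427095749484 Ft -0.030528026028366913 Fr -0.7586525698938669 Fz 0.4613298697669298 tq [-0.08  0.01  0.04]
26.225 [ 1.035  0.052 -0.191 -0.02  -1.299 -2.436] [361.  299.5 495.9] [ 0.25 -0.06 -0.1 ] [-0.09 -0.03  0.  ] 55.23868893043105 99.4256549071145
platen_top [([530.0, 323.6, 72.5], 0.94)]
dessert_cup_mid [([542.9, 35.8, 32.9], 0.93)]
nozzle_mid [([370.2, 211.3, 17.6], 0.71)]
sugar_shaker_mid [([491.1, 516.7, 95.4], 0.62)]
```

View pics/b19.png

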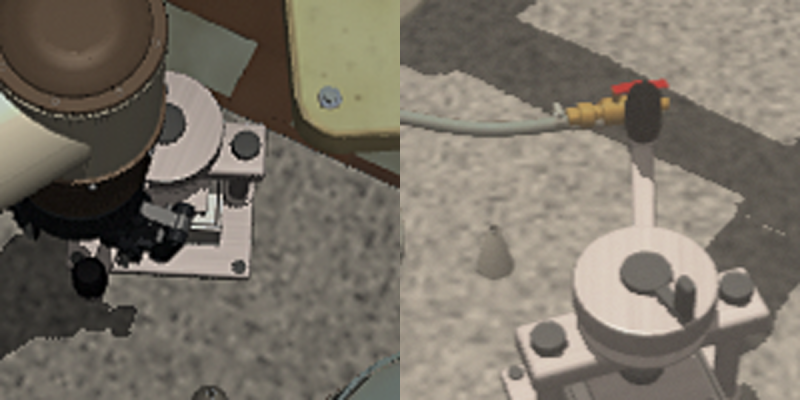

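View pics/side19.png

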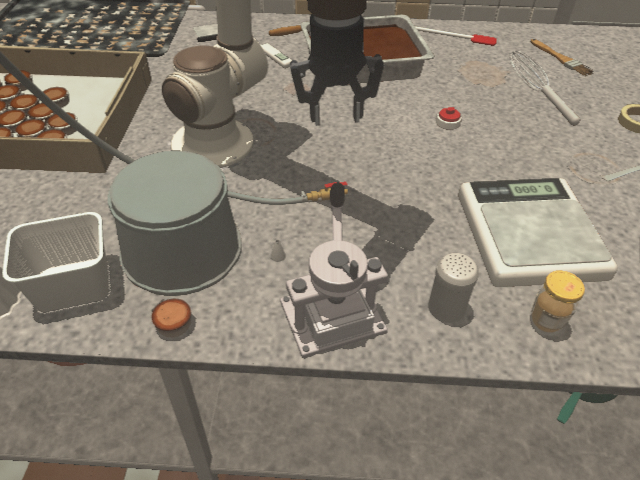

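```bash
python3 -c "
from bench import arm
print(arm.job_done())"
```

```text
the job is handed in; nothing more can be done
None
```

I flipped the direction lever to its anticlockwise stop and wound the screw back until it came up snug on the rubber stop. I then opened the jaws, lifted clear and handed the job in at about 26 s; no verdict was reported.

- **Lever:** I held the fin loosely between the jaws and pushed it over until the force rose to about 4–5 N and the handle began to move with it. In the last picture it still sits on that side.
- **Winding:** There were two driving strokes with one free swing back between them. Driving took about 4 N at the knob.
- **Stop:** On the second stroke the resistance climbed steadily to about 11 N, roughly 7 N above the driving force. This was near mid-range of the handle, so it was not the handle's own limit.
- **After letting go:** The rubber pushed the knob back a few mm, then it stayed still. The force reading was near zero after release.
- **Platen:** It reads about 3.7 mm higher than at the start, or roughly 0.6 rad of loosening. That is a rough figure, because the reading is only good to about 4 mm.
- **Things around the press:** The cup, nozzle and shaker look unmoved in the last picture. The detector's figures for them agree with the start to 2–5 mm, except the cup's height, which read 7 mm higher.

The two cameras disagreed by up to 8 mm on the press position. I used values between the two, and the measured forces during the strokes fitted them.

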